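# Close the dish imaging hood

### The arm

A 6-joint arm with a two-finger parallel gripper is mounted at the origin on the work surface. World frame = base frame: x ahead of the robot, y to its left, z up, the work surface at z = 0. Lengths are in m, angles in rad, forces in N, time in s.
With the tool pointing down it reaches from about 0.2 to 0.875 m from the base axis. Payload 3.4 kg.
Tool frame: the origin (TCP) lies midway between the tips of the shut fingers; the grasp point (between the pads) lies 19 mm behind it (arm.grip_depth is the distance from the TCP to the grasp point, in m); z points along the fingers, x is the direction in which the jaws open and shut, and the axes are right-handed (so a half turn about z gives the same grasp; the last joint's range is limited). The gripper opens to 94 mm and grips with 3 to 60 N. Pads are 16 mm wide; open, the fingers measure 119 mm over their backs; the gripper's body (75 mm by 177 mm) begins 78 mm behind the grasp point.
Start: joints at [-1.358, 0.276, 1.505, -0, 1.361, -0.121], TCP at [0.188, -0.543, 0.205] pointing down, gripper open.
Joint ranges: [-2.89, 2.89], [-0.75, 2.08], [0.22, 2.7], [-1.18, 4.32], [0.11, 2.71], [-2.7, 2.7]. Speed limits (rad/s): [2.57, 2.57, 3.14, 3.14, 3.14, 3.14].

### API

Orientations are given as [roll, pitch, yaw] about the fixed x, y, z axes, in that order (R = Rz(yaw) Ry(pitch) Rx(roll)).
In Python, from workcell import arm gives the robot as it stands.
- The arm moves only by the tool drive_tool, never from a script. Its argument "rows" is one flat list of numbers, 6 for each row, row after row: the shift along the tool's x, y, z in m, then the turn, a rotation vector about the tool's x, y, z in rad. A call has 1 to 5 rows; each row is the pose to reach, as a shift and turn from the pose commanded when the call began, along the tool's axes at that moment; what a row does not reach only later rows make up. A row lasts 1/8 s, in which the tool goes at most 62.5 mm and 10.7 degrees, less where a joint would pass 70% of its speed; a pose out of reach is approached as far as the arm can. A call with a gripper value outside its range is refused whole. "fingers" is the closure in counts, from 0 (fully open) to 255 (shut), set as the call begins (left out, the last holds). The fingers move at their own pace and stop on an object; "newtons" is the grip in N (left out, the last holds). Time passes only in rows, so rows that repeat a pose let the fingers close. It gives the time, the measured TCP pose, the force and the opening at its end, in the units of the state.
- arm.get_obs(): the state, without advancing time (a new reading comes with each control period).
- arm.grab_frame(name): name is "scene" or "top" or "wrist"; returns a dict with "image" (420x560x3 uint8, blue, green, red), "intrinsics" (3x3 intrinsics, pixels), "dist_coeffs" ([k1, k2, p1, p2, k3] as OpenCV has them; the pictures are not rectified), "pose" (4x4, takes a point from camera to world coordinates). Camera axes: x right, y up, looking along -z (the intrinsics and any distortion apply to the point x, -y, -z); pixel columns grow to the right and rows downward; lengths in m; the calibration is good to about 2 mm. A picture is of the moment at which its call begins. There is no depth.
- arm.sign_off(): hands the job in, once; it reports no verdict.
The state is a dict: "time": time; "joints": joint angles; "dq": joint speeds; "joint_torque": joint torques, N m; "tool_pos": TCP position; "eef_rot": TCP orientation; "ft_force": force on the tool from outside, world axes, zero at the start; "ft_torque": the same for the moment, N m; "opening": finger opening in m.
Only numpy, scipy, OpenCV 4.12 (cv2) and the standard library are available. Lean on these libraries where they do the work, as an engineer would, in place of code of your own. Each camera call takes 0.05 s, during which the arm holds its last target. There are 200 camera calls.

### The job

Slide the dish tray all the way in under the raised hood until it stops, then take the loose sleeve of the crank on top of the column and wind the hood down clockwise until you feel its rubber skirt firmly pressed on the tray, squeezed by about two millimetres and not crushed. Keep hold of the sleeve for as long as the crank is turning, let go once the hood is sealed, and leave the dish in its clips and the other things on the bench where they are.

Things in the scene. Friction and masses are not known exactly. Their poses are not given: they have to be found in the camera images.
- tray_knob (a point): Grip point on the tray's upright round black knob, 22 mm across, 39 mm tall: on its axis, 22 mm above the tray's 44 mm wide tongue, 17 mm below the knob's top. Its y axis is the way the tray slides in (level), z up. With the tray home the knob is still 72 mm outside the hood and can be taken from above. The slide drags with about 2 N and ends at a hard stop.
- tray (a joint): How far the tray has been slid in, m: 0 fully out, 0.100 fully home against the stop.
- dish_c (a point): Centre (half-way up) of the covered clear culture dish, 60 mm across and 15 mm tall, loose between four low clips on the tray, 120 mm from the knob towards +y of tray_knob. With the tray home it lies under the middle of the hood.
- hood: Black round hood, 96 mm across, 68 mm tall, with a small camera on top; it hangs from the carriage on the column and moves straight down with the crank. Origin: centre of its flat top face. Under it hangs a rubber skirt ring, 100 mm across, whose lip starts some 24 to 50 mm above the tray; the gap differs each time (the stage is levelled on screws), so touching is felt.
- stage: Aluminium levelling stage: two rails with the tray that slides on them; the skirt lands on the tray's flat deck. Origin below the stage under the hood's axis, at foot level, y axis along the slide (in), z up.
- crank_axis (a point): Point on the vertical axis of the column's spindle and crank, at the height of the middle of the crank's sleeve.
- sleeve: The crank's black upright grip sleeve, 25 mm across, 62 mm tall, spinning freely on its pin at the end of the steel crank arm, 60 mm from the crank axis. Origin at its middle, 35 mm above the arm's upper side. Nothing else around its path is as high as the arm. The sleeve's own yaw means nothing.
- crank (a joint): Crank angle, rad, growing clockwise seen from above; a turn lowers the hood 25 mm, and it stays where left. Starts differ; 0.9 to 2.2 turns are needed. It takes a push of about 2 N at the sleeve; once the skirt touches, 5 N more per mm of squeeze (14 degrees of crank). Well sealed: 10 to 14 N (2 mm); over 20 N (4 mm) crushes it. The push shows only while turning, not at rest.
- stack_c (a point): Bystander: centre of a stack of three 90 mm clear dishes, 48 mm high.
- bottle_c (a point): Bystander: centre of a pink media bottle with white cap, 56 mm across, 115 mm tall.
- rack_c (a point): Bystander: centre of a white tube rack with capped tubes, 65 x 140 mm, 62 mm high.
- timer_c (a point): Bystander: centre of a white bench timer, 62 x 62 x 18 mm.
- marker_c (a point): Bystander: centre of a marker pen lying on the bench, 135 mm long.
- tipbox_c (a point): Bystander: centre of a blue pipette-tip box, 85 x 122 mm, 66 mm high.
Not all that is in view belongs to the job. What is shaped like the part that bears dish_c but blue or turquoise is not meant.

How it is judged:
By the outcome, as a careful person would: the job done as asked, in the order asked, and still so for the second after the job is handed in, with the robot touching nothing.
It also fails if it takes over 72 s, if anything falls off the work surface, if the arm or the gripper's body presses on something with over 40 N, if the wrist force passes 120 N, or if a joint passes its speed limit or range.

## Working session

There is one attempt and no reset: what is moved stays moved. The work goes in short steps, Python scripts to look and compute and a tool call to move; the robot and the scene stay as the last step left them, time stands still between calls to the robot, and variables do not carry over. Pictures are saved under pics/ and viewed, about 8 in all and at most 12, crops included, and the job is handed in when it is done.

Besides the shell and the picture viewer there is one more tool, called after "Call:" in YAML: its name, and indented under it one key for each argument. drive_tool: Moves the arm, as the interface text tells. Its arguments: {"type":"object","properties":{"rows":{"type":"array","items":{"type":"number"}},"fingers":{"type":"number"},"newtons":{"type":"number"}},"required":["rows"]}

```bash
mkdir -p pics && cat > h.py <<'E'
import numpy as np, cv2
from workcell import arm
def grab(n,fn=None):
    f=arm.grab_frame(n)
    np.savez(f'pics/{fn or n}.npz',**{k:np.array(f[k]) for k in('image','intrinsics','dist_coeffs','pose')})
    if fn: cv2.imwrite(f'pics/{fn}.png',np.array(f['image']))
    return f
def load(fn): return dict(np.load(f'pics/{fn}.npz'))
def ray(f,u,v):
    p=cv2.undistortPoints(np.array([[[u,v]]],float),f['intrinsics'],f['dist_coeffs'])[0,0]
    d=f['pose'][:3,:3]@np.array([p[0],-p[1],-1.]); return f['pose'][:3,3],d/np.linalg.norm(d)
def onz(f,u,v,z):
    o,d=ray(f,u,v); return o+d*(z-o[2])/d[2]
def tri(rs):
    A=sum(np.eye(3)-np.outer(d,d) for o,d in rs); b=sum((np.eye(3)-np.outer(d,d))@o for o,d in rs)
    x=np.linalg.solve(A,b); return x,[np.linalg.norm(np.cross(x-o,d)) for o,d in rs]
def proj(f,X):
    X=np.asarray(X,float); c=f['pose'][:3,:3].T@(X-f['pose'][:3,3]); c=c*[1,-1,-1]
    return cv2.projectPoints(c.reshape(1,1,3),np.zeros(3),np.zeros(3),f['intrinsics'],f['dist_coeffs'])[0].ravel()
E
python3 - <<'E'
from h import *
np.set_printoptions(precision=3,suppress=True)
a=grab('scene','scene1');b=grab('top','top1');grab('wrist','wrist1')
for f in(a,b):print(f['pose'])
o=arm.get_obs();print(o)
print(arm.grip_depth)
E
```

```text
[[-0.616 -0.512  0.599  1.416]
 [ 0.788 -0.421  0.45   0.587]
 [ 0.022  0.749  0.662  1.11 ]
 [ 0.     0.     0.     1.   ]]
[[-0.003  0.995 -0.104  0.491]
 [-1.     0.     0.027 -0.029]
 [ 0.027  0.104  0.994  1.121]
 [ 0.     0.     0.     1.   ]]
{'time': 0.15, 'joints': array([-1.358,  0.276,  1.506,  0.   ,  1.361, -0.121]), 'dq': array([ 0.001, -0.002, -0.003,  0.001, -0.001,  0.001]), 'joint_torque': array([  0.002, -40.492, -23.743,   0.07 ,   0.032,  -0.   ]), 'tool_pos': array([ 0.188, -0.543,  0.205]), 'eef_rot': array([-3.141,  0.001, -1.237]), 'ft_force': array([-0.794, -0.874, -0.007]), 'ft_torque': array([-0.019, -0.064,  0.012]), 'opening': 0.09437617930407001}
0.0188
```

View pics/scene1.png

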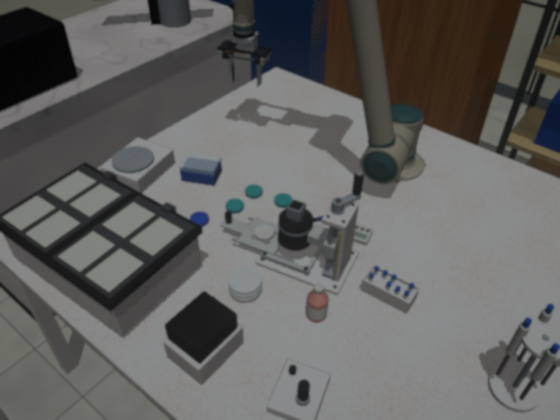

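View pics/top1.png

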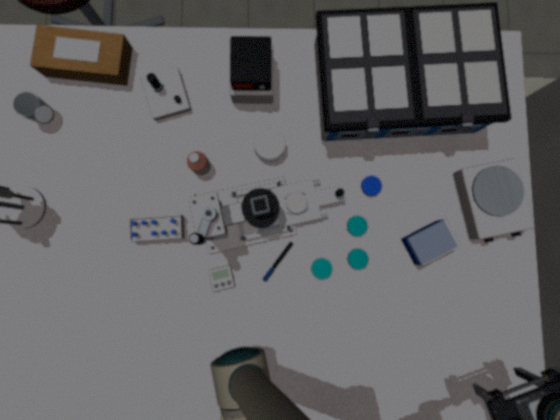

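The scene view shows the tray's knob at about (229,216), the dish at (263,231), the hood at (295,228) and the sleeve at (358,185). In the top view the knob is at (340,193), the dish at (297,202), the hood at (260,207) and the sleeve near (196,238).

Things that could be mistaken for the target, in top pixels:
- **Knob:** black knob (340,193), black knobs on the grey box at (155,82) and (178,99).
- **Dish:** turquoise discs (357,226), (358,259), (321,268) and a blue disc (371,186). The clear stack is at (270,145).
- **Sleeve:** black end at (196,238), hood camera (260,204).

I choose the knob at (340,193) and the sleeve at (196,238), and will check both in one crop.

```bash
python3 - <<'E'
from h import *
a=cv2.imread('pics/top1.png')[165:255,180:360];b=cv2.imread('pics/scene1.png')[165:290,215:375]
a=cv2.resize(a,None,fx=3.3,fy=3.3,interpolation=cv2.INTER_CUBIC);b=cv2.resize(b,(594,297*0+464),interpolation=cv2.INTER_CUBIC)
c=np.vstack([a,b])[:, :]
c=cv2.convertScaleAbs(c,alpha=1.5); c=cv2.resize(c,None,fx=600/c.shape[0],fy=600/c.shape[0]);cv2.imwrite('pics/crop1.png',c);print(c.shape)
E
```

```text
(600, 468, 3)
```

View pics/crop1.png

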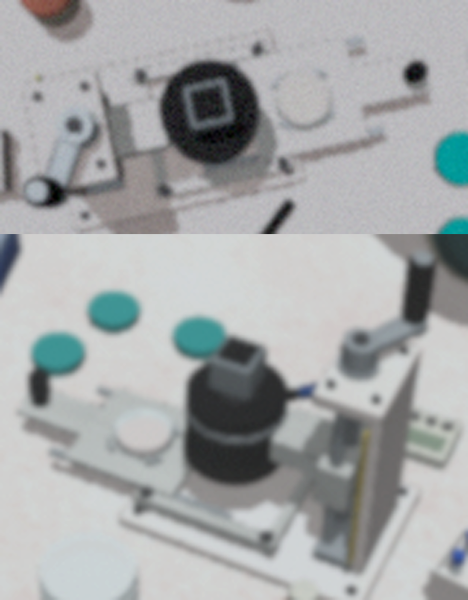

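The crop confirms the choice: the upright black knob is on the grey tray tongue with the clear dish, and the black sleeve is on the crank arm. The discs nearby are turquoise decoys. Next I measure.

```bash
python3 - <<'E'
from h import *
np.set_printoptions(precision=4,suppress=True)
T=load('top1');S=load('scene1');print(T['intrinsics'])
def blob(f,x0,y0,x1,y1,t=75):
    g=f['image'][y0:y1,x0:x1].max(2); m=(g<t).astype(np.uint8)
    n,l,s,c=cv2.connectedComponentsWithStats(m)
    for i in range(1,n):
        if s[i,4]>8: print(' ',s[i]+[x0,y0,0,0,0],c[i]+[x0,y0])
for n,f,bx in(('T knob',T,(328,183,352,205)),('T hood',T,(236,180,285,232)),('T sleeve',T,(185,225,212,250)),('S knob',S,(220,203,238,226)),('S sleeve',S,(348,168,368,200)),('S hood',S,(272,195,318,252))):
    print(n);blob(f,*bx)
def p(n,a,b): x,e=tri([ray(T,*a),ray(S,*b)]);print(n,x,np.array(e))
p('knobtop',(339.6,193.1),(228,212.3))
p('dish',(296.9,202.7),(263.8,231))
p('sleevetop',(195.8,238),(358.8,173))
p('hub top',(208.5,213),(337.7,200.5))
p('hood cam',(260.2,204),(296.5,208))
E
```

```text
[[391.5535   0.     279.271 ]
 [  0.     391.5535 204.7319]
 [  0.       0.       1.    ]]
T knob
  [335 189   9   9  63] [339.1587 192.7937]
T hood
  [ 242  188   39   44 1247] [260.7346 208.5774]
T sleeve
  [193 233  19  12 109] [201.5596 238.7706]
S knob
  [225 210   8  14  81] [228.2346 216.3086]
S sleeve
  [353 168  15  28 241] [359.1037 181.8548]
S hood
  [ 278  201   40   50 1353] [294.8234 227.2225]
knobtop [ 0.6328 -0.2221  0.0738] [0.001 0.001]
dish [ 0.6082 -0.1062  0.0499] [0.0008 0.0008]
sleevetop [0.506  0.1206 0.3186] [0.002 0.002]
hub top [0.5631 0.1037 0.2562] [0.0002 0.0002]
hood cam [ 0.5895 -0.007   0.1854] [0.0021 0.0021]
```

Call:
drive_tool:
  rows: [-0.158,-0.525,0,0,0,-1.436,-0.158,-0.525,0,0,0,-1.436,-0.158,-0.525,0,0,0,-1.436,-0.158,-0.525,0,0,0,-1.436,-0.158,-0.525,0,0,0,-1.436]
  fingers: 0
  newtons: 30

```text
time: 0.78
tool_pos: [0.443, -0.3588, 0.2053]
eef_rot: [3.141, 0.0, -0.293]
ft_force: [0.4, -1.2, -0.5]
opening: 0.0941
```

Call:
drive_tool:
  rows: [0.141,-0.189,0,0,0,-0.5,0.141,-0.189,0,0,0,-0.5,0.141,-0.189,0,0,0,-0.5,0.141,-0.189,0,0,0,-0.5,0.141,-0.189,0,0,0,-0.5]

```text
time: 1.4
tool_pos: [0.6344, -0.2184, 0.2042]
eef_rot: [-3.14, 0.0, 0.205]
ft_force: [-0.0, -0.6, 0.3]
opening: 0.0943
```

```bash
python3 - <<'E'
from h import *
np.set_printoptions(precision=4,suppress=True)
W=grab('wrist','wrist2');o=arm.get_obs();print(o['tool_pos'],o['eef_rot'],W['pose'])
for X in((.6328,-.2221,.074),(.6328,-.2221,.035),(.6082,-.1062,.05)):print(proj(W,X))
E
```

```text
[ 0.6326 -0.22    0.2044] [-3.141   0.0016  0.2032] [[ 0.9788 -0.1973 -0.0544  0.6186]
 [ 0.2046  0.9435  0.2607 -0.1418]
 [-0.0001 -0.2663  0.9639  0.3833]
 [ 0.      0.      0.      1.    ]]
[273.1692 204.3564]
[273.4854 193.9301]
[272.6511  58.9119]
```

View pics/wrist2.png

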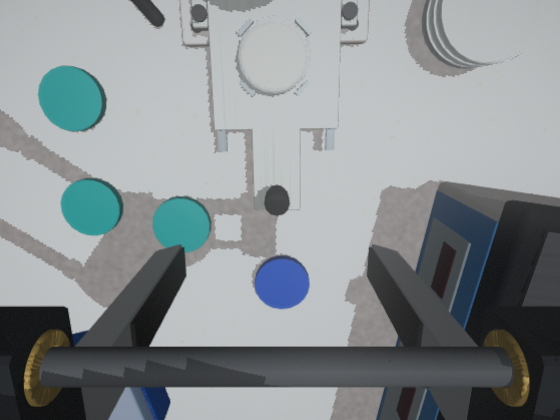

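```bash
python3 - <<'E'
from h import *
np.set_printoptions(precision=4,suppress=True)
T=load('top1');S=load('scene1');W=load('wrist2')
x,e=tri([ray(T,325,133),ray(S,197,236)]);print('organiser corner',x,e)
g=W['image'][180:220,255:300].max(2);n,l,s,c=cv2.connectedComponentsWithStats((g<80).astype(np.uint8));print(s[1:],c[1:]+[255,180])
g=cv2.cvtColor(W['image'],cv2.COLOR_BGR2GRAY);print(g[160,240:310:1]);print(g[200,240:310:3])
for z in(.074,.057):print('knob',z,onz(W,276.8,204 if z>.07 else 199.5,z))
k=onz(W,276.8,204,.074);d=onz(W,272.8,55,.0575);print('dish',d,(d-k)[:2]/np.linalg.norm((d-k)[:2]),np.linalg.norm((d-k)[:2]))
# tray left/right edges
for L,R,v in((211,339,100),(250.5,300,150),(250.5,300,190)):
    print(v,(onz(W,L,v,.035)+onz(W,R,v,.035))/2,onz(W,R,v,.035)-onz(W,L,v,.035))
E
```

```text
organiser corner [ 0.7886 -0.1815  0.1203] [np.float64(0.005307708279388683), np.float64(0.005307708279388525)]
[[ 10   6  24  29 555]] [[276.3045 200.3117]]
[195 195 195 195 180 147 149 148 147 146 145 144 146 169 195 195 195 194
 195 194 195 195 195 193 192 194 193 192 193 195 195 194 191 189 191 194
 195 196 195 195 194 196 196 196 195 196 195 195 196 195 194 195 195 195
 196 196 196 195 195 186 179 195 196 195 195 196 195 196 196 196]
[147 151 149 144 144 138 137 134 106  71  69  70  72  73  71  72  72 193
 195 194 174 195 194 195]
knob 0.074 [ 0.6358 -0.2212  0.074 ]
knob 0.057 [ 0.6359 -0.2214  0.057 ]
dish [ 0.608  -0.1041  0.0575] [-0.2311  0.9729] 0.12033316010920532
100 [ 0.6167 -0.1377  0.035 ] [0.1117 0.0234 0.    ]
150 [ 0.626 -0.181  0.035] [0.0447 0.0094 0.    ]
190 [ 0.6337 -0.218   0.035 ] [0.046  0.0096 0.    ]
```

The wrist view shows the knob at (276,200), the dish at (273,57) and the tray axis straight up the image. I'm descending to the knob and gripping it.

Call:
drive_tool:
  rows: [0.002,0.001,0.06,0,0,-0.005,0.002,0.001,0.12,0,0,-0.005,0.002,0.001,0.145,0,0,-0.005,0.002,0.001,0.162,0,0,-0.005,0.002,0.001,0.162,0,0,-0.005]

```text
time: 2.08
tool_pos: [0.6331, -0.2224, 0.0428]
eef_rot: [-3.141, 0.002, 0.204]
ft_force: [0.2, -0.1, -0.4]
opening: 0.0939
```

Call:
drive_tool:
  rows: [0,0,0,0,0,0,0,0,0,0,0,0,0,0,0,0,0,0,0,0,0,0,0,0,0,0,0,0,0,0]
  fingers: 255
  newtons: 30

```text
time: 2.7
tool_pos: [0.6343, -0.2217, 0.0436]
eef_rot: [3.141, -0.0, 0.206]
ft_force: [1.3, -0.2, -0.5]
opening: 0.047
```

Call:
drive_tool:
  rows: [0,0,0,0,0,0,0,0,0,0,0,0,0,0,0,0,0,0,0,0,0,0,0,0]

```text
time: 3.2
tool_pos: [0.6353, -0.2215, 0.0434]
eef_rot: [3.141, -0.002, 0.205]
ft_force: [3.3, 0.7, -1.2]
opening: 0.0218
```

Gripped at 22 mm. Sliding in.

Call:
drive_tool:
  rows: [0,-0.01,0,0,0,0,0,-0.03,0,0,0,0,0,-0.05,0,0,0,0,0,-0.07,0,0,0,0,0,-0.085,0,0,0,0]

```text
time: 3.82
tool_pos: [0.6165, -0.137, 0.0435]
eef_rot: [3.142, 0.0, 0.206]
ft_force: [3.1, -2.4, -4.7]
opening: 0.021
```

Call:
drive_tool:
  rows: [0,-0.003,0,0,0,0,0,-0.006,0,0,0,0,0,-0.008,0,0,0,0,0,-0.01,0,0,0,0,0,-0.012,0,0,0,0]

```text
time: 4.45
tool_pos: [0.6143, -0.1271, 0.0434]
eef_rot: [3.141, 0.0, 0.205]
ft_force: [2.8, -1.1, -3.1]
opening: 0.0214
```

Call:
drive_tool:
  rows: [0,-0.001,0,0,0,0,0,-0.002,0,0,0,0,0,-0.003,0,0,0,0,0,-0.004,0,0,0,0,0,-0.005,0,0,0,0]

```text
time: 5.08
tool_pos: [0.6136, -0.1239, 0.0435]
eef_rot: [3.138, 0.0, 0.206]
ft_force: [2.5, -7.6, -4.1]
opening: 0.0212
```

Call:
drive_tool:
  rows: [0,-0.001,0,0,0,0,0,-0.002,0,0,0,0,0,-0.002,0,0,0,0]

```text
time: 5.45
tool_pos: [0.6137, -0.1238, 0.0435]
eef_rot: [3.135, 0.0, 0.207]
ft_force: [3.2, -10.8, -4.6]
opening: 0.021
```

At the hard stop: no more travel and the force is rising. I'll relax, open and rise.

Call:
drive_tool:
  rows: [0,0.002,0,0,0,0,0,0.0035,0,0,0,0]

```text
time: 5.7
tool_pos: [0.6136, -0.1239, 0.0434]
eef_rot: [3.141, 0.0, 0.205]
ft_force: [2.5, -1.5, -2.5]
opening: 0.0218
```

Call:
drive_tool:
  rows: [0,0,0,0,0,0,0,0,0,0,0,0,0,0,0,0,0,0,0,0,0,0,0,0,0,0,0,0,0,0]
  fingers: 0

```text
time: 6.32
tool_pos: [0.6137, -0.1232, 0.0435]
eef_rot: [-3.141, 0.0, 0.206]
ft_force: [1.2, 0.6, 0.3]
opening: 0.0682
```

Call:
drive_tool:
  rows: [0,0.0,-0.02,0,0,0,0,0,-0.06,0,0,0,0,0,-0.12,0,0,0,0,0,-0.18,0,0,0,0,0,-0.24,0,0,0]

```text
time: 6.95
tool_pos: [0.6134, -0.1232, 0.2855]
eef_rot: [3.141, -0.0, 0.205]
ft_force: [1.2, -1.4, -0.2]
opening: 0.0938
```

Call:
drive_tool:
  rows: [-0.005,-0.02,-0.05,0,0,0,-0.015,-0.07,-0.085,0,0,0,-0.03,-0.13,-0.1,0,0,0,-0.045,-0.19,-0.11,0,0,0,-0.055,-0.25,-0.116,0,0,0]

```text
time: 7.58
tool_pos: [0.5078, 0.1116, 0.4003]
eef_rot: [-3.142, -0.001, 0.205]
ft_force: [0.5, 0.5, 0.0]
opening: 0.0938
```

Call:
drive_tool:
  rows: [0,-0.011,0,0,0,0,0,-0.011,0,0,0,0,0,-0.011,0,0,0,0]

```text
time: 7.95
tool_pos: [0.5072, 0.1196, 0.3988]
eef_rot: [3.141, 0.001, 0.204]
ft_force: [0.9, -0.2, -0.4]
opening: 0.0941
```

```bash
python3 - <<'E'
from h import *
np.set_printoptions(precision=4,suppress=True)
W=grab('wrist','wrist3');grab('top','top3');grab('scene','scene3');o=arm.get_obs();print(o['time'],o['tool_pos'],o['eef_rot'])
for X in((.506,.1206,.3186),(.5631,.1037,.2562)):print(proj(W,X))
E
```

```text
8.1 [0.5072 0.1196 0.3989] [3.1412 0.0011 0.2033]
[274.4918 215.879 ]
[333.1135 226.0324]
```

View pics/wrist3.png

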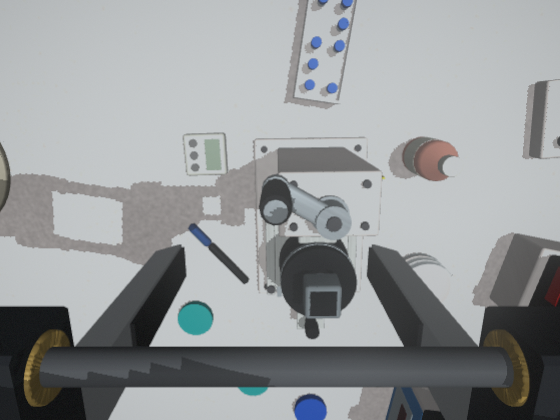

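```bash
python3 - <<'E'
from h import *
np.set_printoptions(precision=4,suppress=True)
W=load('wrist3');T=load('top1');S=load('scene1')
c=W['image'][165:245,250:360];cv2.imwrite('pics/crop3.png',cv2.resize(c,None,fx=7,fy=7,interpolation=cv2.INTER_CUBIC))
for h in((333,222),):print('hub',tri([ray(W,*h),ray(T,208.5,213),ray(S,337.7,200.5)]),onz(W,*h,.2562))
print('slv',tri([ray(W,275,209),ray(T,195.8,238),ray(S,358.8,173)]),onz(W,275,209,.3186))
E
```

```text
hub (array([0.5628, 0.1048, 0.2551]), [np.float64(0.0022319844210048454), np.float64(0.0011415510916681772), np.float64(0.001339774743440296)]) [0.5621 0.1074 0.2562]
slv (array([0.5057, 0.1221, 0.3173]), [np.float64(0.0031250944295839736), np.float64(0.0032795454474568693), np.float64(0.0017580031318371015)]) [0.5053 0.1257 0.3186]
```

View pics/crop3.png

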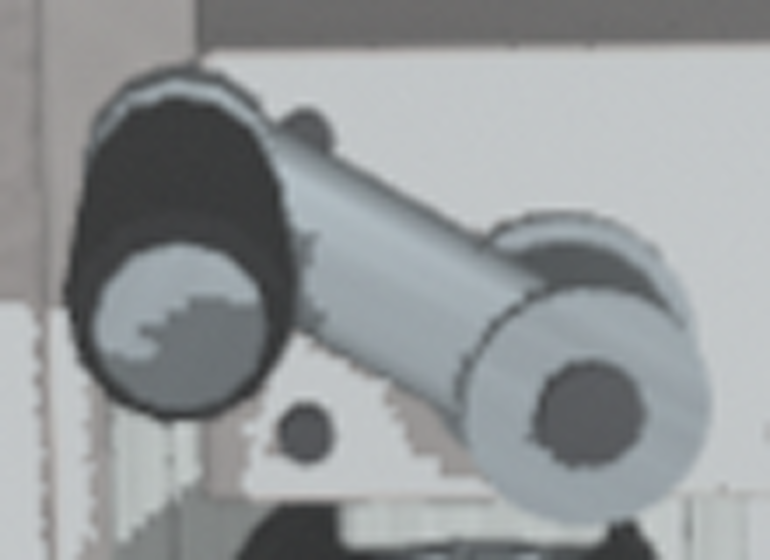

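```bash
python3 - <<'E'
from h import *
np.set_printoptions(precision=4,suppress=True)
W=load('wrist3');T=load('top1');S=load('scene1')
h=tri([ray(W,334.3,223.6),ray(T,208.5,213),ray(S,337.7,200.5)]);s=tri([ray(W,275.7,211.7),ray(T,195.8,238),ray(S,358.8,173)])
print(h,onz(W,334.3,223.6,.2562),s,onz(W,275.7,211.7,.3186))
for a,b in((h[0],s[0]),(onz(W,334.3,223.6,.2562),onz(W,275.7,211.7,.3186))):
    d=(b-a)[:2];print(np.linalg.norm(d),np.degrees(np.arctan2(d[1],d[0])))
# top view after: hub
E
```

```text
(array([0.5634, 0.1045, 0.256 ]), [np.float64(0.0015207974449770233), np.float64(0.0009420421547285774), np.float64(0.0007388509433926803)]) [0.5636 0.1062 0.2562] (array([0.5061, 0.1216, 0.3179]), [np.float64(0.0019923098126212787), np.float64(0.0027603962844761974), np.float64(0.0016449225265022511)]) [0.5062 0.1238 0.3186]
0.05975060644640012 163.4167012895466
0.06003594592219295 162.8577285596469
```

Close crop: the sleeve top is centred at (275.7,211.7) and the hub at (334.3,223.6). That puts the axis at (0.5635,0.105) and the sleeve at 163°. Going down to grip.

Call:
drive_tool:
  rows: [-0.0005,-0.003,0.05,0,0,0,-0.0005,-0.003,0.1,0,0,0,-0.0005,-0.003,0.127,0,0,0,-0.0005,-0.003,0.127,0,0,0]

```text
time: 8.6
tool_pos: [0.5044, 0.1228, 0.2702]
eef_rot: [-3.141, 0.005, 0.204]
ft_force: [0.3, 0.6, 0.4]
opening: 0.0945
```

Call:
drive_tool:
  rows: [0,0,0,0,0,0,0,0,0,0,0,0,0,0,0,0,0,0,0,0,0,0,0,0,0,0,0,0,0,0]
  fingers: 255
  newtons: 30

```text
time: 9.22
tool_pos: [0.5056, 0.1238, 0.2726]
eef_rot: [3.141, -0.0, 0.206]
ft_force: [0.1, 0.0, 0.0]
opening: 0.0473
```

Call:
drive_tool:
  rows: [0,0,0,0,0,0,0,0,0,0,0,0,0,0,0,0,0,0,0,0,0,0,0,0]

```text
time: 9.72
tool_pos: [0.5056, 0.1238, 0.2724]
eef_rot: [3.142, -0.0, 0.205]
ft_force: [0.3, 0.5, -1.2]
opening: 0.0247
```

Gripped at 24.7 mm with no side load. Now I work out the crank arc in tool axes.

```bash
cat > arc.py <<'E'
import sys,numpy as np
# arc.py done_deg cum1 cum2 ... : each call's rows for total crank degrees
def rows(a,L,R=60.,p0=151.3):
    P=lambda d:np.array([R*np.cos(np.radians(p0-d)),-R*np.sin(np.radians(p0-d))])
    return [tuple(np.round((P(b)-P(a))/1000,4)) for b in L]
if __name__=='__main__':
    v=list(map(float,sys.argv[1:]))
    a=v[0]
    for i in range(1,len(v),5):
        L=v[i:i+5]; print(a,'->',L,' '.join(f'{x:.4f},{y:.4f},0,0,0,0,' for x,y in rows(a,L))); a=L[-1]
E
python3 arc.py 0 5 15 25 40 60 80 100 120 140 160 180 200 220 240 260
```

```text
0.0 -> [5.0, 15.0, 25.0, 40.0, 60.0] 0.0027,-0.0045,0,0,0,0, 0.0093,-0.0126,0,0,0,0, 0.0171,-0.0195,0,0,0,0, 0.0308,-0.0271,0,0,0,0, 0.0513,-0.0312,0,0,0,0,
60.0 -> [80.0, 100.0, 120.0, 140.0, 160.0] 0.0206,0.0032,0,0,0,0, 0.0389,0.0132,0,0,0,0, 0.0526,0.0288,0,0,0,0, 0.0602,0.0482,0,0,0,0, 0.0607,0.0691,0,0,0,0,
160.0 -> [180.0, 200.0, 220.0, 240.0, 260.0] -0.0067,0.0197,0,0,0,0, -0.0197,0.0360,0,0,0,0, -0.0375,0.0468,0,0,0,0, -0.0579,0.0509,0,0,0,0, -0.0785,0.0478,0,0,0,0,
```

Call:
drive_tool:
  rows: [0.0027,-0.0045,0,0,0,0,0.0093,-0.0126,0,0,0,0,0.0171,-0.0195,0,0,0,0,0.0308,-0.0271,0,0,0,0,0.0513,-0.0312,0,0,0,0]

```text
time: 10.35
tool_pos: [0.5498, 0.1642, 0.2724]
eef_rot: [3.138, 0.001, 0.206]
ft_force: [-1.1, -9.4, 0.6]
opening: 0.0249
```

Call:
drive_tool:
  rows: [0,0,0,0,0,0,0,0,0,0,0,0]

```text
time: 10.6
tool_pos: [0.5522, 0.1645, 0.2724]
eef_rot: [3.139, -0.003, 0.205]
ft_force: [3.2, -4.4, -0.3]
opening: 0.0246
```

```bash
cat > arc2.py <<'E'
import sys,numpy as np
from workcell import arm
C=np.array([.563,.1052]);R=.060;k=2500.
o=arm.get_obs();p=o['tool_pos'][:2];F=o['ft_force'][:2];yaw=o['eef_rot'][2]
d=p-C;r=np.linalg.norm(d);f=np.arctan2(d[1],d[0]);u=d/r;t=np.array([u[1],-u[0]])
print(f"t {o['time']:.2f} r {r*1e3:.1f} turned {(163.-np.degrees(f))%360:.1f} Frad {F@u:.1f} Ftan {F@t:.1f} open {o['opening']*1e3:.1f} z {o['tool_pos'][2]:.4f}")
corr=u*(F@u)/k*float(sys.argv[1])
X=np.array([np.cos(yaw),np.sin(yaw)]);Y=np.array([X[1],-X[0]])
prev=p-corr
L=list(map(float,sys.argv[2:]))
base=p
for i in range(0,len(L),5):
    s=[]
    for a in L[i:i+5]:
        g=f-np.radians(a);q=C+R*np.array([np.cos(g),np.sin(g)])
        e=q-base+(corr if i==0 else 0)
        s.append(f'{e@X:.4f}, {e@Y:.4f}, 0, 0, 0, 0')
    base=q; print('  ['+', '.join(s)+']')
E
python3 arc2.py 0.7 10 30 50 70 85 105 125 145 165 180
```

```text
t 10.60 r 60.3 turned 62.6 Frad -4.9 Ftan 2.4 open 24.6 z 0.2724
  [0.0104, 0.0028, 0, 0, 0, 0, 0.0298, 0.0104, 0, 0, 0, 0, 0.0454, 0.0242, 0, 0, 0, 0, 0.0554, 0.0425, 0, 0, 0, 0, 0.0584, 0.0579, 0, 0, 0, 0]
  [-0.0023, 0.0207, 0, 0, 0, 0, -0.0116, 0.0394, 0, 0, 0, 0, -0.0267, 0.0537, 0, 0, 0, 0, -0.0458, 0.0621, 0, 0, 0, 0, -0.0614, 0.0637, 0, 0, 0, 0]
```

Call:
drive_tool:
  rows: [0.0104,0.0028,0,0,0,0,0.0298,0.0104,0,0,0,0,0.0454,0.0242,0,0,0,0,0.0554,0.0425,0,0,0,0,0.0584,0.0579,0,0,0,0]

```text
time: 11.22
tool_pos: [0.621, 0.1196, 0.2724]
eef_rot: [-3.141, -0.004, 0.205]
ft_force: [3.1, 4.1, -0.3]
opening: 0.0244
```

```bash
python3 arc2.py 0.7 20 40 60 80 95 115 135 155 170 180
```

```text
t 11.22 r 59.7 turned 149.1 Frad 4.1 Ftan -3.3 open 24.4 z 0.2724
  [-0.0014, 0.0206, 0, 0, 0, 0, -0.0111, 0.0390, 0, 0, 0, 0, -0.0266, 0.0530, 0, 0, 0, 0, -0.0459, 0.0609, 0, 0, 0, 0, -0.0615, 0.0622, 0, 0, 0, 0]
  [-0.0203, -0.0046, 0, 0, 0, 0, -0.0378, -0.0159, 0, 0, 0, 0, -0.0504, -0.0325, 0, 0, 0, 0, -0.0557, -0.0473, 0, 0, 0, 0, -0.0570, -0.0576, 0, 0, 0, 0]
```

Call:
drive_tool:
  rows: [-0.0014,0.0206,0,0,0,0,-0.0111,0.039,0,0,0,0,-0.0266,0.053,0,0,0,0,-0.0459,0.0609,0,0,0,0,-0.0615,0.0622,0,0,0,0]

```text
time: 11.85
tool_pos: [0.569, 0.0455, 0.2724]
eef_rot: [-3.141, 0.001, 0.204]
ft_force: [1.4, 2.6, 0.2]
opening: 0.0245
```

```bash
python3 arc2.py 0.5 10 20 30 38 45
```

```text
t 11.85 r 60.0 turned 247.2 Frad -2.5 Ftan -1.6 open 24.5 z 0.2724
  [-0.0102, -0.0024, 0, 0, 0, 0, -0.0200, -0.0062, 0, 0, 0, 0, -0.0290, -0.0116, 0, 0, 0, 0, -0.0354, -0.0169, 0, 0, 0, 0, -0.0403, -0.0223, 0, 0, 0, 0]
```

Call:
drive_tool:
  rows: [-0.0102,-0.0024,0,0,0,0,-0.02,-0.0062,0,0,0,0,-0.029,-0.0116,0,0,0,0,-0.0354,-0.0169,0,0,0,0,-0.0403,-0.0223,0,0,0,0]

```text
time: 12.48
tool_pos: [0.5248, 0.0588, 0.2724]
eef_rot: [3.138, 0.004, 0.206]
ft_force: [-1.2, -5.4, 1.4]
opening: 0.0247
```

```bash
python3 arc2.py 0.6 6 12 18 24 30; python3 - <<'E'
from h import *
f=grab('scene','scene4');c=f['image'][190:280,240:350];cv2.imwrite('pics/crop4.png',cv2.convertScaleAbs(cv2.resize(c,None,fx=6,fy=6,interpolation=cv2.INTER_CUBIC),alpha=1.5))
E
```

```text
t 12.47 r 60.1 turned 292.5 Frad 5.0 Ftan -2.5 open 24.7 z 0.2724
  [-0.0045, -0.0044, 0, 0, 0, 0, -0.0077, -0.0099, 0, 0, 0, 0, -0.0102, -0.0156, 0, 0, 0, 0, -0.0121, -0.0216, 0, 0, 0, 0, -0.0134, -0.0277, 0, 0, 0, 0]
```

View pics/crop4.png

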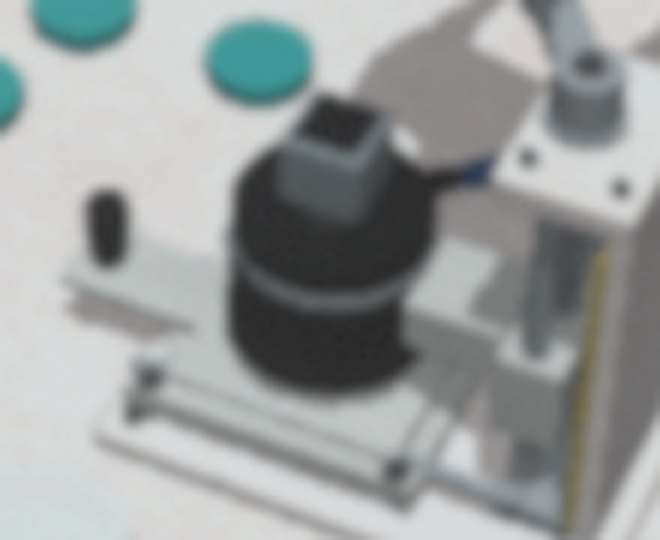

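The scene crop shows the tray home and the hood upright and low over the deck, with its bottom edge at about v=255. I'll compare that with where a landed lip would show.

```bash
python3 - <<'E'
from h import *
f=load('scene4')
for z in(.035,.04,.05,.06):
    P=np.array([proj(f,(.589+.05*np.cos(a),-.0065+.05*np.sin(a),z)) for a in np.linspace(0,6.28,60)])
    print(z,'lowest',P[P[:,1].argmax()],'lr',P[:,0].min(),P[:,0].max())
E
```

```text
0.035 lowest [294.03044634 259.34256041] lr 277.00833214278936 311.59084861576747
0.04 lowest [294.08314038 258.14689399] lr 277.02100110978546 311.68201614960464
0.05 lowest [294.18926058 255.73862724] lr 277.04653062394544 311.8655598890513
0.06 lowest [294.29636774 253.30752762] lr 277.07231863737417 312.0507320557938
```

Call:
drive_tool:
  rows: [-0.0045,-0.0044,0,0,0,0,-0.0077,-0.0099,0,0,0,0,-0.0102,-0.0156,0,0,0,0,-0.0121,-0.0216,0,0,0,0,-0.0134,-0.0277,0,0,0,0]

```text
time: 13.15
tool_pos: [0.5064, 0.0848, 0.2724]
eef_rot: [-3.141, 0.003, 0.206]
ft_force: [-3.2, -2.9, 1.5]
opening: 0.0246
```

```bash
python3 arc2.py 0.6 6 12 18 24 30
```

```text
t 13.15 r 60.2 turned 323.2 Frad 4.0 Ftan -1.6 open 24.6 z 0.2724
  [-0.0013, -0.0061, 0, 0, 0, 0, -0.0012, -0.0124, 0, 0, 0, 0, -0.0004, -0.0187, 0, 0, 0, 0, 0.0010, -0.0248, 0, 0, 0, 0, 0.0030, -0.0307, 0, 0, 0, 0]
```

Call:
drive_tool:
  rows: [-0.0013,-0.0061,0,0,0,0,-0.0012,-0.0124,0,0,0,0,-0.0004,-0.0187,0,0,0,0,0.001,-0.0248,0,0,0,0,0.003,-0.0307,0,0,0,0]

```text
time: 13.78
tool_pos: [0.5038, 0.1164, 0.2724]
eef_rot: [-3.14, 0.002, 0.206]
ft_force: [-5.6, -0.2, 2.0]
opening: 0.0248
```

```bash
python3 arc2.py 0.6 7 14 21 28 35
```

```text
t 13.78 r 60.3 turned 353.7 Frad 5.5 Ftan -1.2 open 24.8 z 0.2724
  [0.0022, -0.0070, 0, 0, 0, 0, 0.0062, -0.0131, 0, 0, 0, 0, 0.0109, -0.0187, 0, 0, 0, 0, 0.0163, -0.0237, 0, 0, 0, 0, 0.0222, -0.0280, 0, 0, 0, 0]
```

Call:
drive_tool:
  rows: [0.0017,-0.007,0,0,0,0,0.0057,-0.0131,0,0,0,0,0.0104,-0.0187,0,0,0,0,0.0158,-0.0237,0,0,0,0,0.0217,-0.028,0,0,0,0]

```text
time: 14.4
tool_pos: [0.5205, 0.1479, 0.2724]
eef_rot: [-3.141, 0.0, 0.206]
ft_force: [-2.3, -0.1, 1.1]
opening: 0.0244
```

```bash
python3 arc2.py 0.6 7 14 21 28 35
```

```text
t 14.40 r 60.2 turned 28.1 Frad 1.6 Ftan -1.7 open 24.4 z 0.2724
  [0.0063, -0.0037, 0, 0, 0, 0, 0.0131, -0.0065, 0, 0, 0, 0, 0.0201, -0.0085, 0, 0, 0, 0, 0.0274, -0.0096, 0, 0, 0, 0, 0.0347, -0.0098, 0, 0, 0, 0]
```

Call:
drive_tool:
  rows: [0.0063,-0.0037,0,0,0,0,0.0131,-0.0065,0,0,0,0,0.0201,-0.0085,0,0,0,0,0.0274,-0.0096,0,0,0,0,0.0347,-0.0098,0,0,0,0]

```text
time: 15.02
tool_pos: [0.5529, 0.1644, 0.2724]
eef_rot: [-3.141, -0.001, 0.206]
ft_force: [-3.8, 2.0, 0.5]
opening: 0.0246
```

```bash
python3 arc2.py 0.6 6 12 18 24 30
```

```text
t 15.03 r 60.1 turned 63.4 Frad 2.6 Ftan -3.4 open 24.6 z 0.2724
  [0.0063, -0.0000, 0, 0, 0, 0, 0.0124, 0.0012, 0, 0, 0, 0, 0.0184, 0.0031, 0, 0, 0, 0, 0.0242, 0.0055, 0, 0, 0, 0, 0.0297, 0.0086, 0, 0, 0, 0]
```

Turned 423°, tangential push still at the free level of about 2–3 N.

Call:
drive_tool:
  rows: [0.0063,0,0,0,0,0,0.0124,0.0012,0,0,0,0,0.0184,0.0031,0,0,0,0,0.0242,0.0055,0,0,0,0,0.0297,0.0086,0,0,0,0]

```text
time: 15.65
tool_pos: [0.5838, 0.1614, 0.2724]
eef_rot: [-3.142, -0.001, 0.205]
ft_force: [-1.4, 2.8, 0.6]
opening: 0.0247
```

```bash
python3 arc2.py 0.6 6 12 18 24 30
```

```text
t 15.65 r 59.9 turned 93.3 Frad 2.2 Ftan -2.3 open 24.7 z 0.2724
  [0.0055, 0.0031, 0, 0, 0, 0, 0.0102, 0.0072, 0, 0, 0, 0, 0.0145, 0.0118, 0, 0, 0, 0, 0.0182, 0.0168, 0, 0, 0, 0, 0.0215, 0.0222, 0, 0, 0, 0]
```

Call:
drive_tool:
  rows: [0.0055,0.0031,0,0,0,0,0.0102,0.0072,0,0,0,0,0.0145,0.0118,0,0,0,0,0.0182,0.0168,0,0,0,0,0.0215,0.0222,0,0,0,0]

```text
time: 16.27
tool_pos: [0.6081, 0.1445, 0.2726]
eef_rot: [-3.14, 0.001, 0.206]
ft_force: [-4.2, 4.6, 2.6]
opening: 0.0249
```

```bash
python3 arc2.py 0.6 6 12 18 24 30
```

```text
t 16.27 r 59.8 turned 121.9 Frad -0.1 Ftan -6.2 open 24.9 z 0.2726
  [0.0029, 0.0056, 0, 0, 0, 0, 0.0051, 0.0114, 0, 0, 0, 0, 0.0066, 0.0175, 0, 0, 0, 0, 0.0075, 0.0237, 0, 0, 0, 0, 0.0078, 0.0300, 0, 0, 0, 0]
```

The push has risen to 6.2 N at 482°, so the skirt is touching. Smaller steps from here.

```bash
python3 arc2.py 0.6 2 4 6 8 10
```

```text
t 16.27 r 59.8 turned 121.9 Frad -0.1 Ftan -6.2 open 24.9 z 0.2726
  [0.0011, 0.0018, 0, 0, 0, 0, 0.0020, 0.0037, 0, 0, 0, 0, 0.0029, 0.0056, 0, 0, 0, 0, 0.0037, 0.0075, 0, 0, 0, 0, 0.0044, 0.0095, 0, 0, 0, 0]
```

Call:
drive_tool:
  rows: [0.0011,0.0018,0,0,0,0,0.002,0.0037,0,0,0,0,0.0029,0.0056,0,0,0,0,0.0037,0.0075,0,0,0,0,0.0044,0.0095,0,0,0,0]

```text
time: 16.9
tool_pos: [0.6135, 0.1373, 0.2727]
eef_rot: [-3.138, 0.002, 0.206]
ft_force: [-5.2, 6.6, 2.9]
opening: 0.0248
```

```bash
python3 arc2.py 0.6 2 4 6 8 10
```

```text
t 16.90 r 59.8 turned 130.6 Frad -0.9 Ftan -8.4 open 24.8 z 0.2727
  [0.0007, 0.0020, 0, 0, 0, 0, 0.0013, 0.0040, 0, 0, 0, 0, 0.0019, 0.0060, 0, 0, 0, 0, 0.0024, 0.0080, 0, 0, 0, 0, 0.0028, 0.0101, 0, 0, 0, 0]
```

Call:
drive_tool:
  rows: [0.0007,0.002,0,0,0,0,0.0013,0.004,0,0,0,0,0.0019,0.006,0,0,0,0,0.0024,0.008,0,0,0,0,0.0028,0.0101,0,0,0,0]

```text
time: 17.52
tool_pos: [0.6178, 0.1292, 0.2728]
eef_rot: [-3.136, 0.002, 0.207]
ft_force: [-5.5, 9.0, 3.0]
opening: 0.0247
```

```bash
python3 arc2.py 0.6 1 2 3
```

```text
t 17.52 r 59.8 turned 139.4 Frad -1.4 Ftan -10.5 open 24.7 z 0.2728
  [0.0001, 0.0011, 0, 0, 0, 0, 0.0003, 0.0021, 0, 0, 0, 0, 0.0004, 0.0031, 0, 0, 0, 0]
```

Call:
drive_tool:
  rows: [0.0001,0.0011,0,0,0,0,0.0003,0.0021,0,0,0,0,0.0005,0.0042,0,0,0,0]

```text
time: 17.9
tool_pos: [0.6191, 0.1259, 0.2729]
eef_rot: [-3.134, 0.002, 0.207]
ft_force: [-5.2, 10.8, 3.2]
opening: 0.0247
```

```bash
python3 arc2.py 0.6 -1 -2 -3
```

```text
t 17.90 r 59.8 turned 142.7 Frad -1.1 Ftan -11.9 open 24.7 z 0.2729
  [-0.0002, -0.0010, 0, 0, 0, 0, -0.0004, -0.0021, 0, 0, 0, 0, -0.0006, -0.0031, 0, 0, 0, 0]
```

11.9 N and about 2 mm of squeeze: sealed. I'll relax the push before releasing.

Call:
drive_tool:
  rows: [-0.0002,-0.001,0,0,0,0,-0.0005,-0.0025,0,0,0,0,-0.0006,-0.0035,0,0,0,0]

```text
time: 18.27
tool_pos: [0.6191, 0.1258, 0.2729]
eef_rot: [-3.141, 0.001, 0.206]
ft_force: [-3.0, 2.6, 3.2]
opening: 0.0243
```

```bash
python3 arc2.py 0.6 -1 -2 -3
```

```text
t 18.27 r 59.8 turned 142.9 Frad -1.9 Ftan -3.4 open 24.3 z 0.2729
  [-0.0004, -0.0010, 0, 0, 0, 0, -0.0006, -0.0020, 0, 0, 0, 0, -0.0008, -0.0031, 0, 0, 0, 0]
```

Call:
drive_tool:
  rows: [-0.0006,-0.001,0,0,0,0,-0.0006,-0.001,0,0,0,0]

```text
time: 18.52
tool_pos: [0.619, 0.1261, 0.2729]
eef_rot: [3.141, -0.0, 0.205]
ft_force: [-3.7, 1.8, 4.6]
opening: 0.0247
```

Call:
drive_tool:
  rows: [0,0,0,0,0,0,0,0,0,0,0,0,0,0,0,0,0,0,0,0,0,0,0,0,0,0,0,0,0,0]
  fingers: 0

```text
time: 19.15
tool_pos: [0.6191, 0.1263, 0.2723]
eef_rot: [3.141, -0.0, 0.205]
ft_force: [-0.6, 0.7, -0.4]
opening: 0.0713
```

Call:
drive_tool:
  rows: [0,0,-0.01,0,0,0,0,0,-0.03,0,0,0,0,0,-0.07,0,0,0,0,0,-0.12,0,0,0,0,0,-0.15,0,0,0]

```text
time: 19.77
tool_pos: [0.6193, 0.1265, 0.4262]
eef_rot: [3.141, -0.005, 0.206]
ft_force: [0.5, -0.1, 0.3]
opening: 0.0941
```

Call:
drive_tool:
  rows: [-0.06,0,0,0,0,0,-0.12,0,0,0,0,0,-0.18,0,0,0,0,0,-0.22,0,0,0,0,0,-0.22,0,0,0,0,0]

```text
time: 20.4
tool_pos: [0.4012, 0.0813, 0.4248]
eef_rot: [3.141, -0.004, 0.205]
ft_force: [1.1, 0.0, 0.2]
opening: 0.0935
```

```bash
python3 - <<'E'
from h import *
a=grab('top','top5');b=grab('scene','scene5');print(arm.get_obs()['time'])
c=a['image'][130:280,180:380];d=b['image'][165:290,215:382]
c=cv2.resize(c,(600,450));d=cv2.resize(d,(600,449))
v=cv2.convertScaleAbs(np.vstack([c,d]),alpha=1.5);cv2.imwrite('pics/fin.png',cv2.resize(v,(400,599)))
T=load('top5');S=load('scene5')
def cen(f,x0,y0,x1,y1):
    m=(f['image'][y0:y1,x0:x1].max(2)<75).astype(np.uint8);n,l,s,c=cv2.connectedComponentsWithStats(m);i=1+s[1:,4].argmax();return s[i]+[x0,y0,0,0,0],c[i]+[x0,y0]
print('knob',cen(T,290,190,325,225)); 
n=(.6145,-.124,.074);print('exp knob',proj(T,n),'hood S',cen(S,272,195,318,265))
E
```

```text
20.5
knob (array([300, 197,   8,   8,  52]), array([303.86538462, 200.46153846]))
exp knob [303.83662128 199.59405729] hood S (array([ 278,  210,   40,   48, 1285]), array([294.77976654, 235.16264591]))
```

View pics/fin.png

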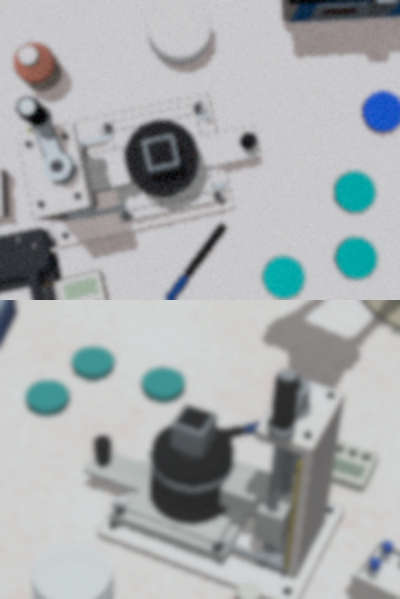

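The tray is home, with the knob within 1 px of where it should be. The hood is down, the crank has stayed put, and the bystanders haven't moved. Handing in.

```bash
python3 -c "
from workcell import arm
print(arm.sign_off())"
```

```text
the job is handed in; nothing more can be done
None
```

The tray is in against its stop and the hood is sealed on it. The job was handed in at about 20.5 s of the 72 s allowed.

- **Tray:** I gripped the knob and slid it in 100 mm. At the stop it no longer moved and the push rose to about 11 N. In the last top picture the knob is within 1 px of its expected home position.
- **Hood:** I held the sleeve throughout and wound it clockwise about 503°. The push rose above the free level at about 480°. I stopped at 11.9 N, about 2 mm of squeeze, which is inside the 10–14 N seal range.
- **Release:** I eased off the push before opening the fingers, and the crank stayed where it was. The arm then moved up and clear, touching nothing.

**Checks that fell short:**
- The push grew by only about 0.25 N per degree, against the 0.36 N per degree expected. Taking that with the uncertain contact angle, the squeeze is about 1.9–2.3 mm.
- The dish is hidden under the hood, so I could not see it at the end.
- In the final pictures the bottle, dish stack and marker look undisturbed. The timer and rack were only partly visible, and the tip box was outside the crops I viewed.

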